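# Bring the air compressor back on at its control box

### The job

The workshop's air compressor has tripped; bring it back on at the control box on the bench. First press down the raised half of the rocker switch so that it tips fully over, then hold the square reset key right down for two seconds and let it come up, and last press the flat round start button fully in, where it stays. Only press these three, and leave the mushroom stop button and the loose things about the box alone.

Things in the scene. Friction and masses are not known exactly. Their poses are not given: they have to be found in the camera images.
- box: grey steel box fixed to the bench, 200 (x) x 300 (y) x 75 mm; origin: centre of underside; z up. On its flat top are six places, 90 mm apart, at box x = -45, 45 and y = -90, 0, 90 mm. On them, in an order that differs each time: rocker, reset key, start button, stop button, a flat grey blanking plug (30 mm across, 3 high) and a loose socket. The controls are black on aluminium bezels 4 mm high.
- rocker (a joint): tilt of the rocker, rad: -0.2 is off (as found), +0.2 is fully over to on. Stiff pivot (about 0.05 N m), stays where it is left. Grows as the raised half is pressed down.
- rocker_middle (a point): middle of the upper face of the rocker paddle, 22 mm above the box's top. The paddle is 64 mm long (along box x), 36 mm wide (along box y), 8 mm thick; its pivot lies along box y, 4 mm below this point. At the start the half towards box +x (away from the robot) is raised, its end 6 mm higher than the middle.
- rocker_raised (a point): point on the upper face of the rocker's raised half, 22 mm from rocker_middle towards box +x (10 mm in from the end): where to press. It goes down about 9 mm as the rocker tips over.
- reset (a joint): how far the reset key is pressed, m: 0 up, 0.008 fully down. Spring: 1.6 N at the top, 4.8 N fully down; comes up by itself.
- reset_top (a point): centre of the top of the square reset key, 26 x 26 mm, on a square bezel; 20 mm above the box's top when up, moves down with it.
- start (a joint): how far the start button is pressed, m: 0 out, 0.008 fully in. Takes about 3 N, and stays where it is left.
- start_top (a point): centre of the flat top of the round start button, 30 mm across, on a round bezel; 20 mm above the box's top when out, moves down with it.
- stop (a joint): how far the mushroom stop button is pressed, m: 0 up, 0.006 down. Leave alone.
- stop_top (a point): top centre of the mushroom stop button, head 42 mm across on a thinner stem, 35 mm above the box's top: the tallest of the controls.
- socket_center (a point): centre (half-way up) of a loose steel spark-plug socket, 30 mm across and 60 mm tall, that stands upright on one of the box's six places. Leave alone.
- can_center (a point): centre (half-way up) of a plain bare-metal spray can with a white cap, 60 mm across and 160 mm tall, standing on the bench beside the box's +y end. Leave alone.
- jar_center (a point): centre (half-way up) of a white plastic jar with a steel lid, 68 mm across and 80 mm tall, standing on the bench beside the box's -y end. Leave alone.
- wrench: steel wrench lying on the bench beyond the box (its +x side). Leave alone.

How it is judged:
By the outcome, as a careful person would: the job done as asked, in the order asked, and still so for the second after the job is handed in, with the robot touching nothing.
It also fails if it takes over 45 s, if anything falls off the work surface, if the arm or the gripper's body presses on something with over 40 N, if the wrist force passes 120 N, or if a joint passes its speed limit or range.

### The arm

A 6-joint arm with a two-finger parallel gripper is mounted at the origin on the work surface. World frame = base frame: x ahead of the robot, y to its left, z up, the work surface at z = 0. Lengths are in m, angles in rad, forces in N, time in s.
With the tool pointing down it reaches from about 0.325 to 0.85 m from the base axis. Payload 4.4 kg.
Tool frame: the origin (TCP) lies midway between the tips of the shut fingers; the grasp point (between the pads) lies ctrl.tcp_to_grasp behind it (ctrl.tcp_to_grasp is the distance from the TCP to the grasp point, in m); x points along the fingers, y is the direction in which the jaws open and shut, and the axes are right-handed (so a half turn about x gives the same grasp; the last joint's range is limited). The gripper opens to 94 mm and grips with 3 to 60 N. Pads are 16 mm wide; open, the fingers measure 119 mm over their backs; the gripper's body (75 mm by 177 mm) begins 78 mm behind the grasp point.
Start: joints at [0.978, 0.207, 1.542, -0, 1.393, -0.15], TCP at [0.246, 0.52, 0.205] pointing down, gripper open.
Joint ranges: [-2.73, 2.73], [-0.86, 2.22], [0.23, 2.46], [-1.11, 4.25], [0.08, 2.63], [-2.82, 2.82]. Speed limits (rad/s): [2.79, 2.79, 3.14, 3.14, 3.14, 3.14].

### API

Orientations are given as [roll, pitch, yaw] about the fixed x, y, z axes, in that order (R = Rz(yaw) Ry(pitch) Rx(roll)).
In Python, from rig import readout, capture, camera_model, order, find_in, mark_of, ctrl gives the robot as it stands. The module is installed in compiled form; this text tells all that it offers.
- The arm moves only by the shell command python3 -m jog 'ROWS' [FORCE]. ROWS is JSON, a list of rows, each a list of 3 entries, a list of its own where there are three numbers: the opening, from 0 (shut) to 1 (fully open), then the shift along the world's x, y, z in cm, then the turn, a rotation vector about the world's x, y, z in rad. A call has 1 to 10 rows; each row shifts and turns the pose as measured when the row begins; what a row does not reach is not made up. A row lasts 1/10 s, in which the tool goes at most 50 mm and 8.59 degrees, less where a joint would pass 70% of its speed; a pose out of reach is approached as far as the arm can. A call is refused whole if a number of a shift passes 5 or a number of a turn 0.15, either way. A call with a gripper value outside its range is refused whole. The fingers move at their own pace and stop on an object; FORCE is the grip in N (left out, the last holds). Time passes only in rows, so rows that do not move let the fingers close. It gives the time, the measured TCP pose, the force and the opening at its end, in the units of the state.
- readout.read_state(): the state, without advancing time (a new reading comes with each control period).
- capture(name): name is "scene" or "top"; returns the picture (420x560x3 uint8, red, green, blue); there is no depth.
- camera_model(name): a dict with "fx", "fy", "cx", "cy" (pixels), "k1" (the pictures are not rectified: a ray, as slopes to the right and down, at radius r is drawn at 1 + k1 r^2 times it, then the intrinsics apply), "R" (3x3) and "t" (3): a world point X has camera coordinates R X + t. Camera axes: x right, y down, z forward; pixel columns grow to the right and rows downward; lengths in m; the calibration is good to about 2 mm. A picture is of the moment at which its call begins. camera_model takes no time and is no camera call.
- order.sign_off(): hands the job in, once; it reports no verdict.
Trained networks look in the newest picture that a camera, given by its name, has taken for a name from the list of things; names that differ only in an ending like _2 or _b are one class to them, and where a whole thing is asked for, a point or a joint stands for the part that bears it (a point fixed in the world has none). Each returns a list of dicts, best first, with "confidence" (0 to 1); they miss things now and then, are a little off and sometimes report something else, mostly with a low value. They report only what shows in the picture. A call takes as long as a camera call.
- find_in(target, camera): "rect" ([left, top, width, height] in pixels, round what is visible of it).
- mark_of(target, camera): "xy" ([column, row] in pixels: a listed point, or the origin of a listed thing).
The state is a dict: "t": time; "joints": joint angles; "dq": joint speeds; "joint_efforts": joint torques, N m; "position": TCP position; "tool_rot": TCP orientation; "contact_force": force on the tool from outside, world axes, zero at the start; "wrist_torque": the same for the moment, N m; "finger_gap": finger opening in m.
Only numpy, scipy, OpenCV 4.12 (cv2) and the standard library are available. Lean on these libraries where they do the work, as an engineer would, in place of code of your own. Each camera call takes 0.05 s, during which the arm holds its last target.

## Working session

There is one attempt and no reset: what is moved stays moved. The work goes in short steps, Python scripts to look and compute and a shell command to move; the robot and the scene stay as the last step left them, time stands still between calls to the robot, and variables do not carry over. Pictures are saved under pics/ and viewed, and the job is handed in when it is done.

```bash
mkdir -p pics; python3 - <<'E'
from rig import *
import cv2,numpy as np
s=readout.read_state();print({k:np.round(v,3).tolist() for k,v in s.items()})
for n in("scene","top"):
    cv2.imwrite(f"pics/{n}1.png",capture(n)[:,:,::-1])
    c=camera_model(n);print(n,c)
    for T in["box","rocker_middle","rocker_raised","reset_top","start_top","stop_top","socket_center"]:
        print(T,[(np.round(d["xy"],1).tolist(),round(d["confidence"],2)) for d in mark_of(T,n)][:3])
E
```

```text
{'t': 0.0, 'joints': [0.978, 0.207, 1.543, 0.0, 1.394, -0.15], 'dq': [0.001, 0.001, 0.001, -0.001, -0.001, -0.001], 'joint_efforts': [-0.0, -37.087, -28.142, 0.07, 0.036, -0.0], 'position': [0.246, 0.519, 0.204], 'tool_rot': [-1.736, 1.569, -2.179], 'contact_force': [0.14, -0.294, -0.004], 'wrist_torque': [-0.037, 0.011, -0.027], 'finger_gap': 0.094}
scene {'fx': 395.8267962903712, 'fy': 395.8267962903712, 'cx': 282.82947629467895, 'cy': 210.43968875433748, 'k1': -0.006252493874935491, 'R': array([[ 0.4488424 ,  0.89360985,  0.00139096],
       [ 0.75347043, -0.37761538, -0.53822759],
       [-0.48044023,  0.24262741, -0.84279839]]), 't': array([-0.31949497, -0.42729712,  1.19049283])}
box [([216.0, 233.7], 0.98), ([245.2, 309.1], 0.38)]
rocker_middle [([259.1, 212.8], 0.77)]
rocker_raised [([264.5, 225.8], 0.85)]
reset_top [([214.2, 230.5], 0.69)]
start_top [([173.2, 239.3], 0.78)]
stop_top [([205.7, 187.0], 0.67)]
socket_center [([249.2, 176.9], 0.7)]
top {'fx': 392.95956686002154, 'fy': 392.95956686002154, 'cx': 277.3292554286407, 'cy': 206.4674058952726, 'k1': -0.06994038358857886, 'R': array([[ 0.01911615, -0.99978229,  0.00836392],
       [-0.99453918, -0.01987301, -0.10245431],
       [ 0.10259822, -0.00635972, -0.99470255]]), 't': array([0.00796039, 0.64489733, 1.0355546 ])}
box [([319.4, 231.7], 0.9)]
rocker_middle [([292.3, 208.6], 0.87)]
rocker_raised [([297.1, 197.5], 0.82)]
reset_top [([327.8, 215.4], 0.48)]
start_top [([361.8, 216.4], 0.42)]
stop_top [([321.5, 249.2], 0.65)]
socket_center [([285.4, 233.9], 0.43)]
```

View pics/scene1.png

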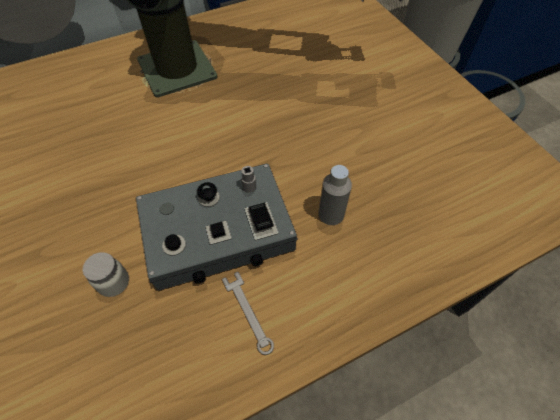

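View pics/top1.png

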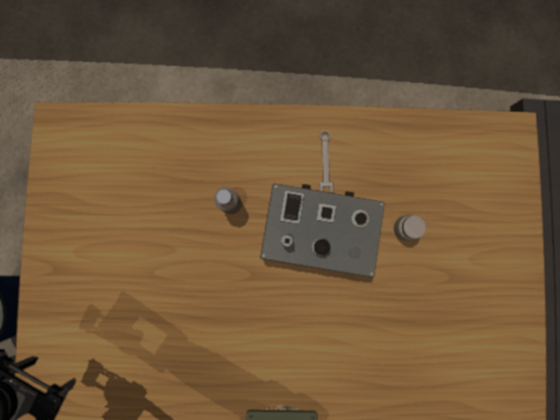

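```bash
cat > h.py <<'E'
import numpy as np,cv2
from rig import *
def ray(n,uv):
    c=camera_model(n);x=np.array([(uv[0]-c['cx'])/c['fx'],(uv[1]-c['cy'])/c['fy']])
    u=x.copy()
    for _ in range(20): u=x/(1+c['k1']*(u@u))
    R=np.array(c['R']);return -R.T@c['t'],R.T@np.array([u[0],u[1],1])
def atz(n,uv,z):
    o,d=ray(n,uv);return o+d*(z-o[2])/d[2]
def proj(n,X):
    c=camera_model(n);p=c['R']@np.asarray(X)+c['t'];u=p[:2]/p[2];u=u*(1+c['k1']*(u@u))
    return u*c['fx']+[c['cx'],c['cy']]
E
python3 - <<'E'
from h import *
P={"rocker_middle":(.097,[259.1,212.8],[292.3,208.6]),"rocker_raised":(.1014,[264.5,225.8],[297.1,197.5]),"reset_top":(.095,[214.2,230.5],[327.8,215.4]),"start_top":(.095,[173.2,239.3],[361.8,216.4]),"stop_top":(.11,[205.7,187],[321.5,249.2]),"socket":(.105,[249.2,176.9],[285.4,233.9]),"box":(0,[216,233.7],[319.4,231.7])}
for k,(z,a,b) in P.items():
    print(k,atz("scene",a,z).round(4),atz("top",b,z).round(4))
E
```

```text
rocker_middle [ 0.6351 -0.0153  0.097 ] [ 0.6333 -0.0174  0.097 ]
rocker_raised [ 0.6699 -0.0194  0.1014] [ 0.6616 -0.029   0.1014]
reset_top [ 0.6317 -0.1113  0.095 ] [ 0.6178 -0.1087  0.095 ]
start_top [ 0.6144 -0.1897  0.095 ] [ 0.6169 -0.1964  0.095 ]
stop_top [ 0.5361 -0.0904  0.11  ] [ 0.5315 -0.0915  0.11  ]
socket [0.5488 0.002  0.105 ] [ 0.5682 -0.0006  0.105 ]
box [ 0.5844 -0.1032  0.    ] [ 0.5796 -0.0984  0.    ]
```

The pictures show the rocker on the box's far row at scene (261,218) / top (292,207). The reset key is at (217,232) / (327,213) and the start button at (173,243) / (361,218), with the stop button, socket and plug on the near row. Next I'll fit the box pose as a whole.

```bash
python3 - <<'E'
from h import *
from scipy.optimize import least_squares
M={"rocker_middle":((45,90,97),[259.1,212.8],[292.3,208.6]),"reset":((45,0,95),[214.2,230.5],[327.8,215.4]),"start":((45,-90,95),[173.2,239.3],[361.8,216.4]),"stop":((-45,0,110),[205.7,187],[321.5,249.2]),"socket":((-45,90,105),[249.2,176.9],[285.4,233.9]),"box":((0,0,0),[216,233.7],[319.4,231.7])}
def W(p,l):
    c,s=np.cos(p[2]),np.sin(p[2]);x,y,z=np.array(l)/1000
    return [p[0]+c*x-s*y,p[1]+s*x+c*y,z]
def f(p): return np.concatenate([proj(n,W(p,l))-o for l,a,b in M.values() for n,o in(("scene",a),("top",b))])
r=least_squares(f,[.58,-.1,-.15],loss='soft_l1');print(r.x,np.rad2deg(r.x[2]));print(r.fun.reshape(-1,2).round(1).tolist())
p=r.x;np.save('p.npy',p)
for n,(x0,y0,w,h) in {"scene":(120,150,190,142),"top":(240,165,160,120)}.items():
    im=cv2.imread(f"pics/{n}1.png");k=800/w if n=='scene' else 5; k=min(k,4.2) if n=='scene' else 5
    big=cv2.resize(im[y0:y0+h,x0:x0+w],None,fx=k,fy=k,interpolation=cv2.INTER_CUBIC)
    big=cv2.convertScaleAbs(big,alpha=1.6)
    def q(l): return tuple(int(v) for v in (proj(n,W(p,l))-[x0,y0]+.5)*k)
    for a,b in (((-1,-1),(1,-1)),((1,-1),(1,1)),((1,1),(-1,1)),((-1,1),(-1,-1))):
        cv2.line(big,q((a[0]*100,a[1]*150,75)),q((b[0]*100,b[1]*150,75)),(0,255,0),1)
    for l in [(45,90,97),(66.6,90,101.4),(45,0,95),(45,-90,95),(-45,0,110),(-45,90,135),(-45,-90,78)]: cv2.circle(big,q(l),4,(0,0,255),1)
    cv2.imwrite(f"pics/{n}_fit.png",big)
E
```

```text
[ 0.58011769 -0.09872979 -0.14758037] -8.455732276191094
[[0.1, 1.2], [-0.4, -1.8], [1.5, -3.9], [-1.3, -2.7], [-2.8, -0.3], [-0.8, 2.1], [-0.9, 0.1], [0.3, -1.7], [-2.2, 0.9], [0.8, 7.7], [1.2, -2.3], [0.1, -0.2]]
```

View pics/scene_fit.png

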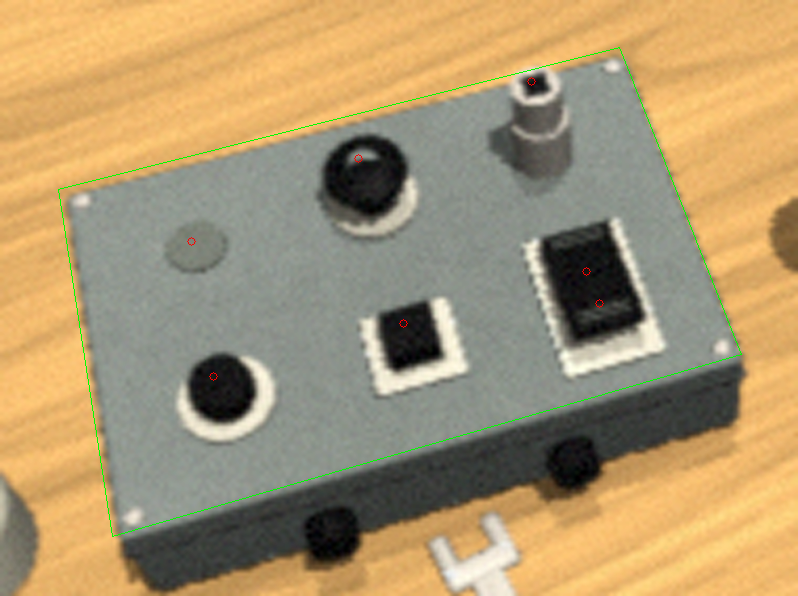

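View pics/top_fit.png

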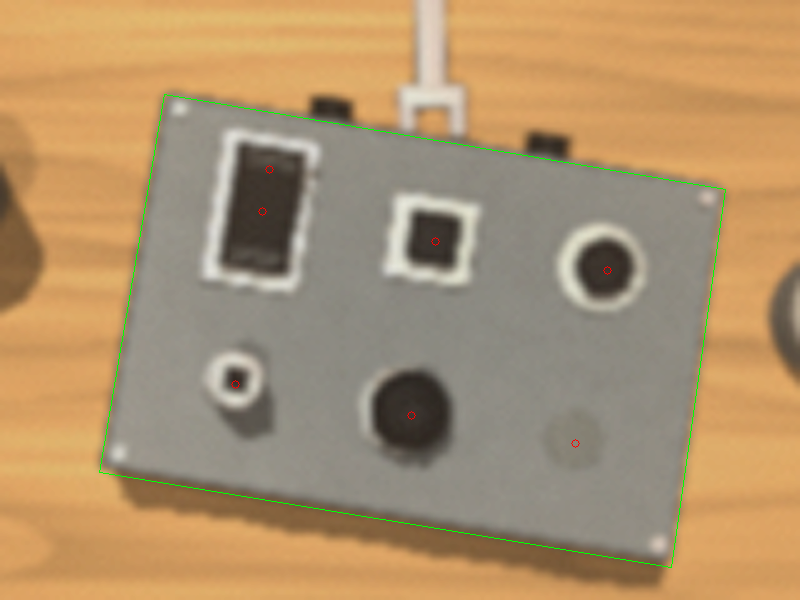

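```bash
python3 - <<'E'
from h import *
from scipy.optimize import least_squares
from scipy.spatial.transform import Rotation as Ro
def W(p,l):
    c,s=np.cos(p[2]),np.sin(p[2]);x,y,z=np.array(l)/1000
    return [p[0]+c*x-s*y,p[1]+s*x+c*y,z]
S=lambda u,v:np.array([u,v])/4.2+[120,150]-.4
T=lambda u,v:np.array([u,v])/5+[240,165]-.4
O=[("scene",S(411,335),(45,0,95)),("scene",S(222,387),(45,-90,95)),("scene",S(196,247),(-45,-90,78)),("scene",S(228,397),(45,-90,79)),("scene",S(415,346),(45,0,79)),("scene",S(594,298),(45,90,79)),
("top",T(434,238),(45,0,95)),("top",T(605,268),(45,-90,95)),("top",T(574,440),(-45,-90,78)),("top",T(602,268),(45,-90,79)),("top",T(432,240),(45,0,79)),("top",T(262,210),(45,90,79))]
for use in(("scene",),("top",),("scene","top")):
    r=least_squares(lambda p:np.concatenate([proj(n,W(p,l))-o for n,o,l in O if n in use]),[.58,-.1,-.15])
    print(use,r.x.round(4),r.fun.reshape(-1,2).round(1).tolist())
p=r.x;np.save('p.npy',p)
for k,l in dict(raised=(66.6,90,101.4),reset=(45,0,95),start=(45,-90,95)).items(): print(k,np.round(W(p,l),4))
s=readout.read_state()
R=Ro.from_euler('xyz',s['tool_rot']);print(R.as_matrix().round(3),ctrl.tcp_to_grasp)
c,sn=np.cos(p[2]),np.sin(p[2])
for sg in(1,-1):
    x=np.array([0,0,-1.]);y=sg*np.array([-sn,c,0]);G=Ro.from_matrix(np.c_[x,y,np.cross(x,y)])
    print(sg,(G*R.inv()).as_rotvec().round(3))
print(atz("top",(228,195),.16),mark_of("can_center","top")[:1])
E
```

```text
('scene',) [ 0.5857 -0.0974 -0.1473] [[-0.1, -0.9], [-0.5, -0.7], [0.3, 0.3], [-0.0, 0.8], [0.0, 0.5], [0.3, -0.0]]
('top',) [ 0.582  -0.0987 -0.1529] [[0.2, -0.2], [0.5, -0.2], [0.0, 0.1], [-0.3, 0.3], [-0.2, -0.0], [-0.3, 0.0]]
('scene', 'top') [ 0.584  -0.0979 -0.15  ] [[-0.7, -1.4], [-1.1, -1.4], [-0.1, -0.3], [-0.6, 0.1], [-0.5, -0.1], [-0.2, -0.5], [-0.2, -1.0], [0.1, -1.1], [-0.2, -0.8], [-0.6, -0.6], [-0.6, -0.8], [-0.6, -0.6]]
raised [ 0.6633 -0.0188  0.1014]
reset [ 0.6285 -0.1046  0.095 ]
start [ 0.6151 -0.1936  0.095 ]
[[ 0.     0.428  0.904]
 [ 0.     0.904 -0.428]
 [-1.     0.     0.   ]] 0.0188
1 [-0.     0.     0.293]
-1 [ 0.     0.    -2.849]
[0.65684959 0.14038846 0.16      ] [{'xy': [323.6, 229.1], 'confidence': 0.72}]
```

```bash
python3 -m jog '[[0,[2.9,-3.6,0.6],[0,0,0.06]],[0,[2.9,-3.6,0.6],[0,0,0.06]],[0,[2.9,-3.6,0.6],[0,0,0.06]],[0,[2.9,-3.6,0.6],[0,0,0.06]],[0,[2.9,-3.6,0],[0,0,0.05]],[0,[2.9,-3.6,0],[0,0,0]],[0,[2.9,-3.6,0],[0,0,0]],[0,[2.9,-3.6,0],[0,0,0]],[0,[2.9,-3.6,0],[0,0,0]],[0,[2.9,-3.6,0],[0,0,0]]]' 20
```

```text
t: 1.85
position: [0.5416, 0.1501, 0.2324]
tool_rot: [0.771, 1.564, 0.644]
contact_force: [0.8, 0.2, 0.7]
finger_gap: 0.0175
```

```bash
python3 -m jog '[[0,[3,-4,0],[0,0,0]],[0,[3,-4,0],[0,0,0]],[0,[3,-4,0],[0,0,0]],[0,[2.5,-3.5,0],[0,0,0]],[0,[0,0,0],[0,0,0]],[0,[0,0,0],[0,0,0]]]'; python3 - <<'E'
from h import *
from scipy.spatial.transform import Rotation as Ro
s=readout.read_state();p=np.load('p.npy')
R=Ro.from_euler('xyz',s['tool_rot']);print(s['position'],s['contact_force'],s['finger_gap'])
c,sn=np.cos(p[2]),np.sin(p[2]);x=np.array([0,0,-1.]);y=np.array([-sn,c,0]);G=Ro.from_matrix(np.c_[x,y,np.cross(x,y)])
print((G*R.inv()).as_rotvec().round(3), (np.array([.6633,-.0188,.12])-s['position'])*100)
E
```

```text
t: 2.45
position: [0.6596, -0.0136, 0.2315]
tool_rot: [0.605, 1.563, 0.47]
contact_force: [0.8, -0.3, 0.4]
finger_gap: 0.0007
[ 0.65963213 -0.01357645  0.23150379] [ 0.76788269 -0.25332786  0.36481303] 0.0007329134741011298
[-0.004  0.007 -0.014] [  0.36678692  -0.52235483 -11.15037859]
```

```bash
python3 -m jog '[[0,[0.4,-0.5,-4],[0,0,0]],[0,[0,0,-4],[0,0,0]],[0,[0,0,-1.7],[0,0,0]],[0,[0,0,0],[0,0,0]],[0,[0,0,0],[0,0,0]]]'; python3 - <<'E'
from h import *
for n,(x0,y0,w,h) in {"scene":(180,120,160,120),"top":(240,165,160,120)}.items():
    im=capture(n)[y0:y0+h,x0:x0+w,::-1]
    big=cv2.convertScaleAbs(cv2.resize(im,None,fx=5,fy=5,interpolation=cv2.INTER_CUBIC),alpha=1.6)
    u=(proj(n,readout.read_state()['position'])-[x0,y0]+.5)*5
    cv2.circle(big,tuple(int(v) for v in u),4,(0,0,255),1)
    cv2.imwrite(f"pics/{n}_r.png",big)
E
```

```text
t: 2.95
position: [0.662, -0.0126, 0.1349]
tool_rot: [0.526, 1.559, 0.396]
contact_force: [0.2, 0.7, 0.8]
finger_gap: 0.0006
```

View pics/scene_r.png

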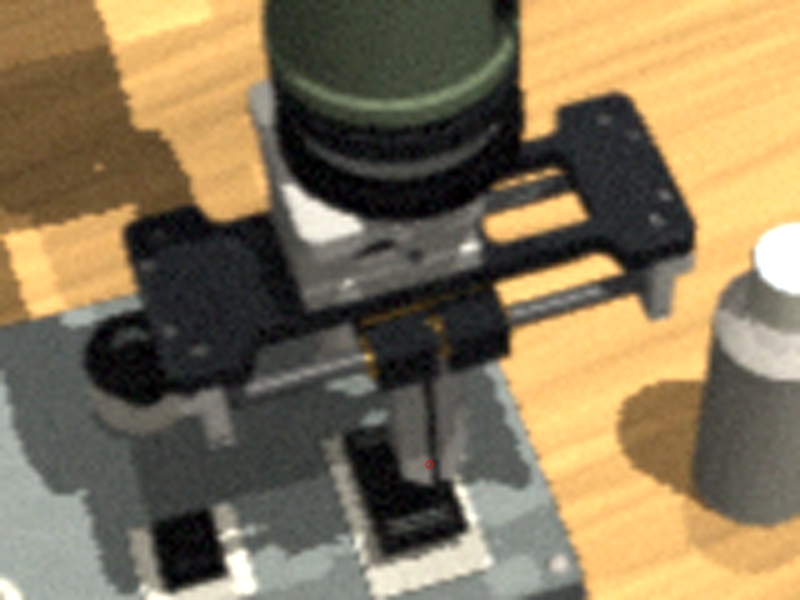

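View pics/top_r.png

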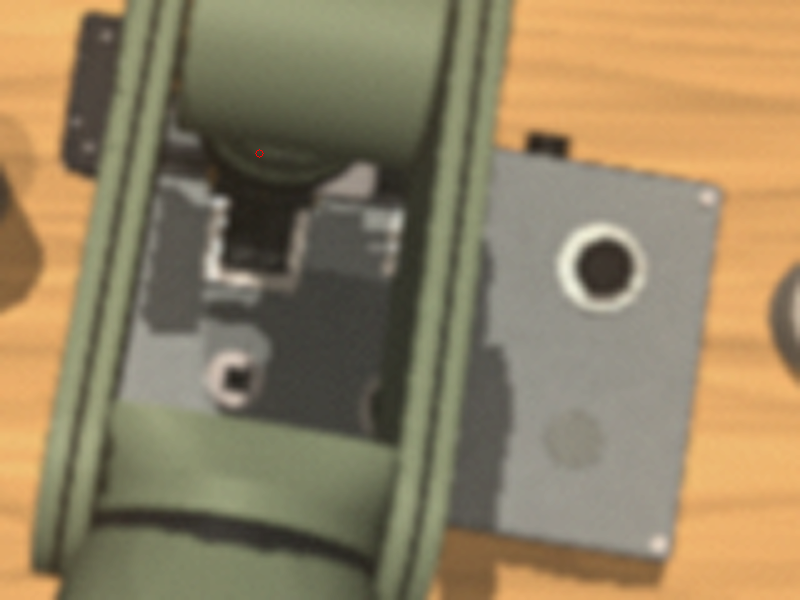

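```bash
python3 -m jog '[[0,[-0.2,-0.7,-1.5],[0,0,0]],[0,[0,-0.2,-1],[0,0,0]],[0,[0,0,-0.3],[0,0,0]],[0,[0,0,-0.3],[0,0,0]],[0,[0,0,-0.3],[0,0,0]]]'; python3 -c "
from h import *
s=readout.read_state();print(s['contact_force'],s['wrist_torque'])"
```

```text
t: 3.55
position: [0.6633, -0.023, 0.104]
tool_rot: [0.262, 1.55, 0.132]
contact_force: [0.2, -0.2, 0.2]
finger_gap: 0.0003
[ 0.23041036 -0.18289167  0.22352879] [0.01425736 0.03385115 0.00090425]
```

```bash
python3 -m jog '[[0,[-0.3,0.3,-0.4],[0,0,0]],[0,[0,0,-0.4],[0,0,0]],[0,[0,0,-0.4],[0,0,0]]]'; python3 -m jog '[[0,[0,0,-0.4],[0,0,0]],[0,[0,0,-0.4],[0,0,0]]]'
```

```text
t: 3.85
position: [0.6623, -0.0204, 0.0942]
tool_rot: [0.193, 1.545, 0.063]
contact_force: [-3.9, -0.9, 17.2]
finger_gap: 0.0004
t: 4.05
position: [0.6626, -0.0205, 0.094]
tool_rot: [0.15, 1.545, 0.021]
contact_force: [-8.6, 1.2, 18.8]
finger_gap: 0.0002
```

```bash
python3 -m jog '[[0,[0,0,-0.3],[0,0,0]],[0,[0,0,0],[0,0,0]],[0,[0,0,1.5],[0,0,0]],[0,[0,0,3],[0,0,0]],[0,[-0.3,-3,1.5],[0,0.02,0]],[0,[-0.5,-3.5,0],[0,0,0]],[0,[-0.5,-2,0],[0,0,0]],[0,[0,0,0],[0,0,0]]]'; cat > look.py <<'E'
import sys
from h import *
from scipy.spatial.transform import Rotation as Ro
n,x0,y0,o=sys.argv[1],int(sys.argv[2]),int(sys.argv[3]),sys.argv[4]
im=capture(n)[y0:y0+120,x0:x0+160,::-1]
cv2.imwrite(f"pics/{o}.png",cv2.convertScaleAbs(cv2.resize(im,None,fx=5,fy=5,interpolation=cv2.INTER_CUBIC),alpha=1.8))
s=readout.read_state();R=Ro.from_euler('xyz',s['tool_rot'])
c,sn=np.cos(-.15),np.sin(-.15);x=np.array([0,0,-1.]);y=np.array([-sn,c,0]);G=Ro.from_matrix(np.c_[x,y,np.cross(x,y)])
print((G*R.inv()).as_rotvec().round(3),s['position'],s['contact_force'])
E
python3 look.py scene 180 150 rock2
```

```text
t: 4.85
position: [0.6495, -0.1057, 0.1598]
tool_rot: [0.104, 1.563, -0.02]
contact_force: [0.1, 0.4, -0.2]
finger_gap: 0.0007
[-0.001  0.008 -0.027] [ 0.64971481 -0.10438861  0.15967612] [ 0.79472251 -0.87414742  0.4850454 ]
```

View pics/rock2.png

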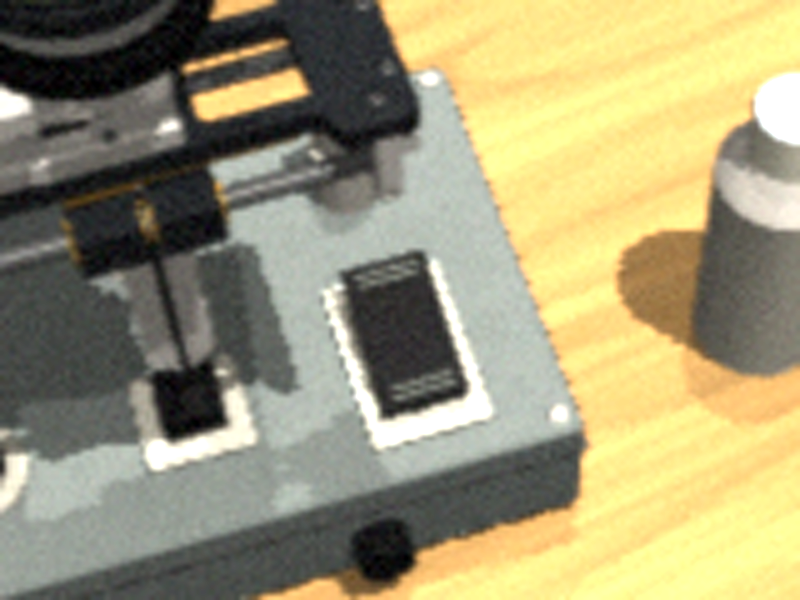

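```bash
python3 - <<'E'
from h import *
p=[.5815,-.0987,-.151]
def W(l):
    c,s=np.cos(p[2]),np.sin(p[2]);x,y,z=np.array(l)/1000
    return [p[0]+c*x-s*y,p[1]+s*x+c*y,z]
for t in(-.2,0,.1,.2):
    r=[]
    for e in(-32,32):
        for yy in(72,108):
            l=(45+e*np.cos(t)+4*np.sin(t),yy,93+4*np.cos(t)-e*np.sin(t))
            r.append(((proj("scene",W(l))-[180,150]+.5)*5).round().tolist())
    print(t,r)
r=[]
for e in(-40,40):
  for yy in(65,115): r.append(((proj("scene",W((45+e,yy,79)))-[180,150]+.5)*5).round().tolist())
print(r)
E
```

```text
-0.2 [[337.0, 283.0], [421.0, 260.0], [377.0, 393.0], [465.0, 368.0]]
0 [[336.0, 274.0], [420.0, 252.0], [379.0, 404.0], [466.0, 379.0]]
0.1 [[336.0, 271.0], [420.0, 249.0], [379.0, 408.0], [466.0, 384.0]]
0.2 [[336.0, 269.0], [421.0, 246.0], [380.0, 412.0], [467.0, 388.0]]
[[318.0, 287.0], [432.0, 257.0], [370.0, 447.0], [489.0, 414.0]]
```

The rocker's length in the image (about 145 px) matches +0.2 rad, where I expect 143 (110 when off), so it is fully over. The reset key is next.

```bash
python3 -m jog '[[0,[-2.4,-0.1,0],[0,0.008,-0.02]],[0,[0,0,-2],[0,0,0]],[0,[0,0,-2],[0,0,0]],[0,[0,0,0],[0,0,0]],[0,[0,0,0],[0,0,0]]]'; python3 look.py scene 160 150 res1
```

```text
t: 5.4
position: [0.6262, -0.0989, 0.1196]
tool_rot: [1.601, 1.567, 1.461]
contact_force: [0.4, -0.7, -0.3]
finger_gap: 0.0006
[-0.004 -0.    -0.01 ] [ 0.62594449 -0.09879389  0.11944488] [ 0.03770828 -0.10755269 -0.66699083]
```

View pics/res1.png

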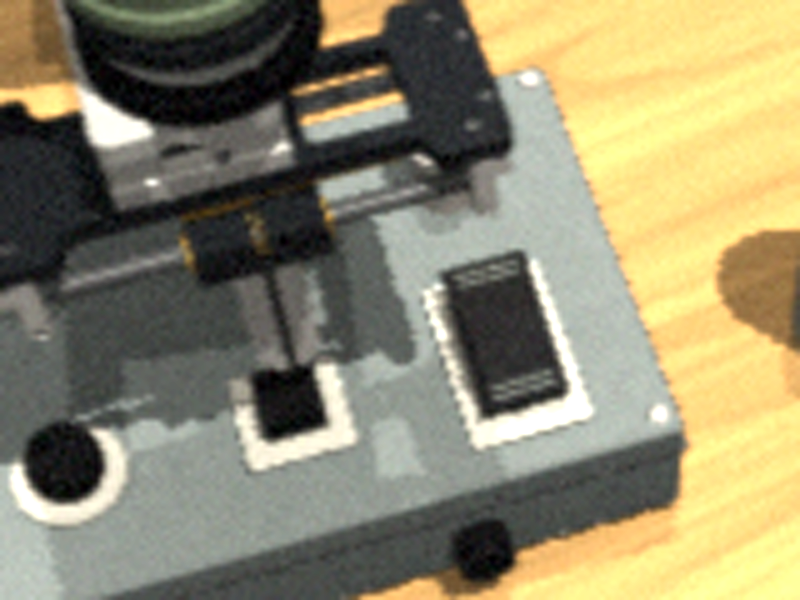

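```bash
python3 - <<'E'
from h import *
q=lambda X:((proj("scene",X)-[160,150]+.5)*5).round().tolist()
print("tcp",q([.626,-.0988,.1195]),"tcp@.095",q([.626,-.0988,.095]))
p=[.5815,-.0987,-.151]
def W(l):
    c,s=np.cos(p[2]),np.sin(p[2]);x,y,z=np.array(l)/1000
    return [p[0]+c*x-s*y,p[1]+s*x+c*y,z]
print(W((45,0,95)))
print([q(W((45+a,b,95))) for a,b in((0,0),(-13,-13),(-13,13),(13,13),(13,-13))],[q(W((45+a,b,87))) for a,b in((0,0),(13,13),(13,-13))])
print([q(W((45+a,b,79))) for a,b in((0,0),(-20,-20),(-20,20),(20,20),(20,-20))])
E
```

```text
tcp [289.0, 350.0] tcp@.095 [298.0, 382.0]
[np.float64(0.625987951544934), np.float64(-0.1054692072900456), np.float64(0.095)]
[[282.0, 388.0], [243.0, 370.0], [306.0, 353.0], [322.0, 406.0], [257.0, 424.0]] [[285.0, 398.0], [324.0, 416.0], [260.0, 434.0]]
[[288.0, 408.0], [228.0, 381.0], [324.0, 355.0], [348.0, 436.0], [249.0, 463.0]]
```

```bash
python3 -m jog '[[0,[0.3,-0.5,-1],[0,0,0]],[0,[0,0,-0.5],[0,0,0]],[0,[0,0,-0.3],[0,0,0]],[0,[0,0,-0.3],[0,0,0]]]';  python3 -m jog '[[0,[0,0,-0.4],[0,0,0]],[0,[0,0,-0.4],[0,0,0]]]'
```

```text
t: 5.85
position: [0.6317, -0.1039, 0.0998]
tool_rot: [0.713, 1.565, 0.574]
contact_force: [0.3, 0.2, 0.3]
finger_gap: 0.0006
t: 6.05
position: [0.6319, -0.1041, 0.0918]
tool_rot: [0.663, 1.565, 0.524]
contact_force: [-1.9, 0.2, 2.5]
finger_gap: 0.0005
```

```bash
python3 -m jog '[[0,[-0.1,0,-0.4],[0,0,0]],[0,[0,0,-0.3],[0,0,0]],[0,[0,0,-0.3],[0,0,0]]]'
```

```text
t: 6.35
position: [0.6322, -0.1041, 0.087]
tool_rot: [0.488, 1.563, 0.349]
contact_force: [-8.0, 1.8, 18.8]
finger_gap: 0.0002
```

```bash
python3 -m jog '[[0,[0,0,-0.3],[0,0,0]],[0,[0,0,-0.3],[0,0,0]],[0,[0,0,-0.3],[0,0,0]],[0,[0,0,-0.3],[0,0,0]],[0,[0,0,-0.3],[0,0,0]],[0,[0,0,-0.3],[0,0,0]],[0,[0,0,-0.3],[0,0,0]],[0,[0,0,-0.3],[0,0,0]],[0,[0,0,-0.3],[0,0,0]],[0,[0,0,-0.3],[0,0,0]]]'
```

```text
t: 7.35
position: [0.6321, -0.1041, 0.0871]
tool_rot: [0.091, 1.562, -0.045]
contact_force: [-6.0, 0.7, 13.6]
finger_gap: 0.0004
```

```bash
python3 -m jog '[[0,[0,0,-0.3],[0,0,0]],[0,[0,0,-0.3],[0,0,0]],[0,[0,0,-0.3],[0,0,0]],[0,[0,0,-0.3],[0,0,0]],[0,[0,0,-0.3],[0,0,0]],[0,[0,0,-0.3],[0,0,0]],[0,[0,0,-0.3],[0,0,0]],[0,[0,0,-0.3],[0,0,0]],[0,[0,0,-0.3],[0,0,0]],[0,[0,0,-0.3],[0,0,0]]]'; python3 -m jog '[[0,[0,0,-0.3],[0,0,0]]]'
```

```text
t: 8.35
position: [0.6321, -0.1041, 0.0871]
tool_rot: [-0.236, 1.561, -0.37]
contact_force: [-6.0, 2.4, 13.9]
finger_gap: 0.0005
t: 8.45
position: [0.6321, -0.1041, 0.0871]
tool_rot: [-0.263, 1.56, -0.397]
contact_force: [-6.6, 2.0, 13.9]
finger_gap: 0.0006
```

```bash
python3 -m jog '[[0,[0,0,-0.3],[0,0,0]],[0,[0,0,1.5],[0,0,0]],[0,[0,0,3],[0,0.01,0]],[0,[-0.5,-2,0],[0,0,0]],[0,[-0.7,-4,0],[0,0,0]],[0,[-0.6,-3,0],[0,0,0]],[0,[0,0,0],[0,0,0]],[0,[0,0,0],[0,0,0]]]'; python3 look.py scene 140 150 st1
```

```text
t: 9.25
position: [0.6133, -0.1961, 0.134]
tool_rot: [-1.247, 1.565, -1.377]
contact_force: [-0.2, 0.9, 0.1]
finger_gap: 0.0007
[ 0.007  0.001 -0.02 ] [ 0.61322427 -0.19607059  0.13383224] [ 0.48398218 -0.58736113  0.01910848]
```

View pics/st1.png

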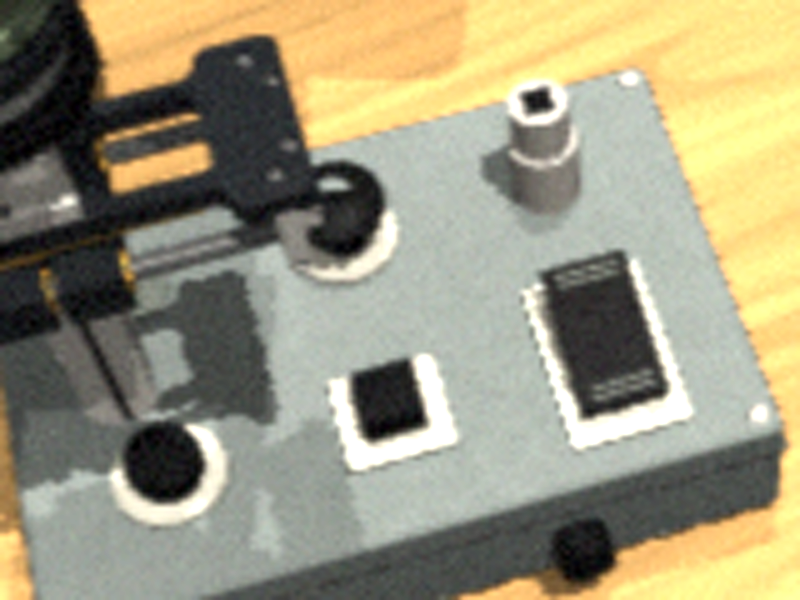

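The picture shows the rocker on and the reset key at (388,398) back up, with the socket and stop untouched. I'm going down on the start button now, whose top is at (160,460).

```bash
python3 -m jog '[[0,[0,0.2,-1.5],[0,0,0]],[0,[0,0,-1.2],[0,0,0]],[0,[0,0,-0.4],[0,0,0]],[0,[0,0,-0.3],[0,0,0]]]';  python3 -m jog '[[0,[0,0,-0.4],[0,0,0]],[0,[0,0,-0.4],[0,0,0]]]'
```

```text
t: 9.7
position: [0.6129, -0.1895, 0.0955]
tool_rot: [-1.74, 1.566, -1.865]
contact_force: [-1.0, 0.2, -0.1]
finger_gap: 0.0006
t: 9.9
position: [0.613, -0.1895, 0.0874]
tool_rot: [-1.774, 1.565, -1.898]
contact_force: [-1.4, -0.1, 3.1]
finger_gap: 0.0003
```

```bash
python3 -m jog '[[0,[0,0,-0.3],[0,0,0]],[0,[0,0,-0.4],[0,0,0]],[0,[0,0,-0.4],[0,0,0]]]'
```

```text
t: 10.2
position: [0.6131, -0.1896, 0.0871]
tool_rot: [-1.902, 1.564, -2.026]
contact_force: [-7.3, 3.2, 17.6]
finger_gap: 0.0004
```

The start button is at its stop, at z 0.0871 with 17.6 N. I'm backing off straight up and clear of the box, then checking.

```bash
python3 -m jog '[[0,[0,0,-0.4],[0,0,0]],[0,[0,0,1.5],[0,0,0]],[0,[0,0,4],[0,0,0]],[0,[0,0,4.5],[0,0,0]],[0,[-3,0,3],[0,0,0]],[0,[-4.5,0,1],[0,0,0]],[0,[-4.5,0,1],[0,0,0]],[0,[-4.5,0,0],[0,0,0]],[0,[-4.5,0,0],[0,0,0]],[0,[0,0,0],[0,0,0]]]'; python3 look.py scene 140 150 st2; python3 look.py top 240 165 st2t
```

```text
t: 11.2
position: [0.3977, -0.1872, 0.2426]
tool_rot: [-1.009, 1.562, -1.13]
contact_force: [-0.2, -1.2, 0.6]
finger_gap: 0.0003
[ 0.009  0.006 -0.029] [ 0.40012859 -0.18787388  0.2433236 ] [1.25490881 0.37654616 1.78558907]
[ 0.01   0.008 -0.03 ] [ 0.40178003 -0.18840621  0.24375402] [0.08755364 0.16255582 0.63731028]
```

View pics/st2.png

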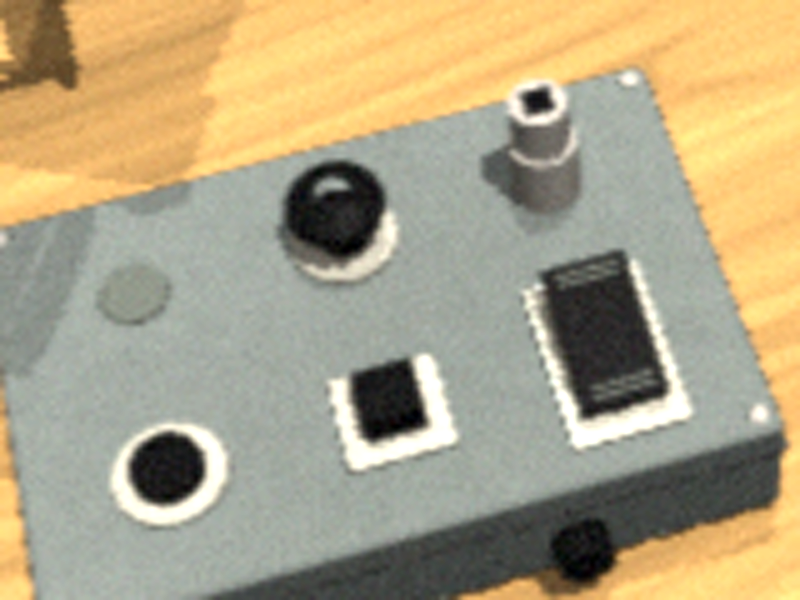

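View pics/st2t.png

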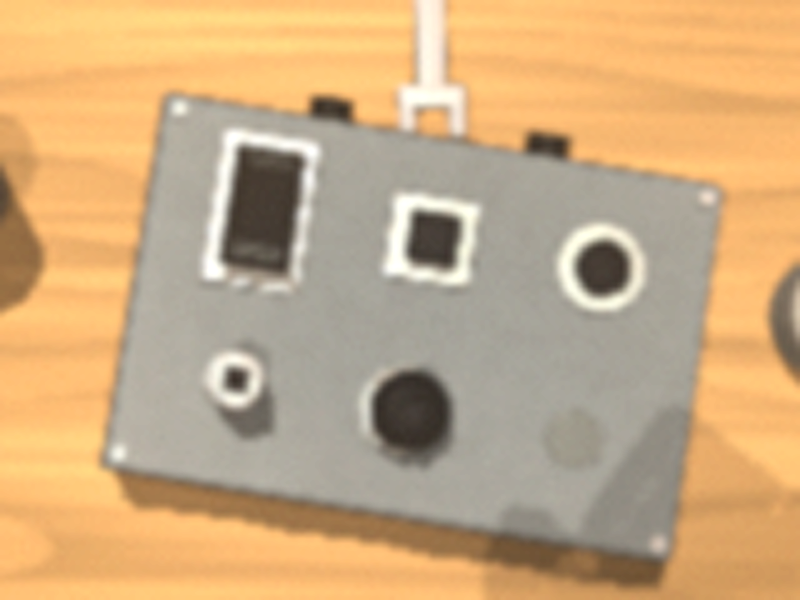

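The start button now sits lower on its bezel at scene (167,468). The reset key is up, the rocker is over, and the socket, stop, plug, jar, can and wrench haven't moved. I'm handing the job in.

```bash
python3 -m jog '[[0,[0,0,0],[0,0,0]],[0,[0,0,0],[0,0,0]]]'; python3 -c "
from rig import order
print(order.sign_off())"
```

```text
t: 11.5
position: [0.4042, -0.189, 0.2444]
tool_rot: [-0.669, 1.557, -0.788]
contact_force: [-0.4, -0.2, -0.2]
finger_gap: 0.0002
the job is handed in; nothing more can be done
None
```

The compressor box is reset in the order asked, and I handed the job in at 11.5 s with the arm clear of everything.

- **Rocker:** I pressed the raised half down until it met its stop, at about 19 N. In the picture taken afterwards the paddle is about 145 px long. I expected 143 px fully over and 110 px as found.
- **Reset key:** I pressed it fully down (tip at z = 0.087 m) and held it there for about 2.2 s. The pictures show it back up.
- **Start button:** I pressed it to its stop at z = 0.087 m, and the last picture shows it staying in.

The last pictures from both cameras show the stop button and socket as they were. I saw no change in the plug or in the parts of the can, jar and wrench those close-ups show.

**Camera disagreement:** the two cameras disagreed by about 4 mm on where the box is along x, so I used a compromise between them. The presses were a few millimetres off centre but on the controls.

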